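Half draught over the parts pan at the bench extractor

TASK

Slide the dark steel pan of spacers in under the clear hood of the dust extractor until it is fully home against the stop at the back. Then lift the extractor's spring-closed gate by its black grip to half of its travel, never nearly wide open (full draught would carry off the light spacers), and finish while still holding it there at half, because it shuts by itself when let go. Keep the spacers in the pan and leave the other things on the bench alone.

Things in the scene. Friction and masses are not known exactly. Their poses are not given: they have to be found in the camera images.
- extractor: Fixed bench-top dust extractor: clear hood, gate frame, round duct, blue cabinet, in a row along its x. Origin: on the bench under the hood's middle; x points from the hood's open mouth inwards to gate and cabinet, z up. Round duct from x = 98 to 180 mm, 108 mm high; cabinet from x = 180 to 420 mm, y = +-135 mm, 220 mm high over its carrying handle.
- mouth (a point): On the bench in the middle of the hood's open front, 77 mm from the extractor's origin along its -x. Hood: clear roof, underside 118 mm and top 125 mm above the bench; two clear upright cheeks, inner faces 136 mm apart (y = +-68 mm); no floor: the bench runs on under it. Axes as the extractor's.
- stop (a point): On the bench in the middle of the stop's face, 55 mm from the extractor's origin along +x: a 28 mm high aluminium sill across the back of the hood, which the pan's leading end meets when home. Axes as the extractor's.
- half_mark (a point): Half-travel mark on the thin upright index strip beside the gate (extractor x = 80, y = 111 mm): long black marks for shut, half, open at 163, 198, 233 mm above the bench, short ones between; the strip ends at 245 mm. The end of the gate's dark crossbar points at it. Gate frame: x = 62 to 98, y = +-70 mm, 150 mm high; spring tubes at y = +-85 mm, 142 mm high.
- gate: Moving gate of the extractor: upright steel blade 108 mm wide, dark crossbar 202 mm long (along y) on its top edge, centred 163 mm above the bench when shut, two 8 mm round stems at y = +-25 mm, and on them the black grip. Origin: on the bench under the blade when shut (extractor x = 80 mm, y = 0); axes as the extractor's; rises with the gate.
- grip (a point): Centre of the gate's black grip: an oblong bar 14 mm thick (extractor's x), 70 mm wide (extractor's y), 28 mm tall, its centre 206 mm above the bench when shut and 43 mm above the centre of the crossbar, with 24 mm of free space under the bar; free to be taken from above. Axes parallel to the extractor's.
- gate_slide (a joint): Height of the gate in m: 0 shut (start), 0.070 fully open, half travel 0.035. It slides straight up; weight and springs press it shut with about 5.5 N at 0, rising to about 11.5 N at half and 17.5 N at full, and it drops shut when let go.
- pan: Loose dark steel parts pan, 0.4 kg, tray 110 (its x) by 100 (y) by 28 mm high, 3 mm walls, with a straight wooden handle out of its -x end: 22 mm wide (y), x = -55 to -165 mm, z = 18 to 34 mm. Origin: underside of the tray, at the tray's middle. It enters the hood +x end first; home, its origin is at the extractor's origin with axes parallel, the handle sticking out of the mouth.
- spacer0: Loose turned aluminium spacer in the pan, a ring 22 mm in diameter, 8 mm hole, 14 mm high, 12 g. Origin: centre of its underside.
- spacer1: A second spacer like spacer0.
- spacer2: A third spacer like spacer0.
- multimeter: Bystander: black hand-held multimeter lying flat, 130 x 68 x 40 mm. Origin: centre of its underside.
- tape_roll: Bystander: blue roll of tape lying flat, 100 mm in diameter, 45 mm high. Origin: centre of its underside.
- junction_box: Bystander: white plastic junction box, 80 x 80 x 45 mm. Origin: centre of its underside.
Mind the look-alikes: they are no part of the job. Of the things that look like the pan, the larger one is meant.

How it is judged:
By the outcome, as a careful person would: the job done as asked, in the order asked, and still so for the second after the job is handed in, while the arm keeps its last pose, push and grip.
It also fails if it takes over 58 s, if anything falls off the work surface, if the arm or the gripper's body presses on something with over 40 N, if the wrist force passes 120 N, or if a joint passes its speed limit or range.

ROBOT

A 6-joint arm with a two-finger parallel gripper is mounted at the origin on the work surface. World frame = base frame: x ahead of the robot, y to its left, z up, the work surface at z = 0. Lengths are in m, angles in rad, forces in N, time in s.
With the tool pointing down it reaches from about 0.35 to 0.975 m from the base axis. Payload 4.9 kg.
Tool frame: the origin (TCP) lies on the centre line of the jaws, within the pads' length; the fingertips stand 25 mm ahead of it and the grasp point (between the pads) lies 6 mm ahead of it (r.tcp_to_tips is the distance from the TCP to the fingertips, in m); z points along the fingers, y is the line along which they close (so a half turn about z gives the same grasp; the last joint's range is limited). The gripper opens to 85 mm and grips with 20 to 120 N. Pads are 22 mm wide; open, the fingers measure 114 mm over their backs; the gripper's body (76 mm by 85 mm) begins 54 mm behind the grasp point. The pads swing forward as they close: fully open they stand 13 mm farther back than shut.
Start: joints at [-1.231, 0.053, 1.613, -0, 1.476, -0.119], TCP at [0.277, -0.56, 0.256] pointing down, gripper open.
Joint ranges: [-3.01, 3.01], [-1.01, 2.22], [0.06, 2.58], [-1.02, 4.17], [0.09, 2.62], [-3.14, 3.14]. Speed limits (rad/s): [2.57, 2.57, 3.14, 3.14, 3.14, 3.14].

INTERFACE

Orientations are given as a unit quaternion [x, y, z, w].
In Python, from workcell import r, cams, workorder gives the robot as it stands. The module is installed in compiled form; this text tells all that it offers.
- The arm moves only by the shell command python3 -m jog 'ROWS' [OPENING] [FORCE]. ROWS is a JSON list of rows, 1 to 8 of them, each of 6 numbers: dx, dy, dz in shares of 40 cm (1.0 is 40 cm), then a rotation vector rx, ry, rz in shares of pi/2 rad (1.0 is pi/2 rad); each row is the pose to reach, as a shift and turn from the pose commanded when the command began, along the tool's axes at that moment; what a row does not reach only later rows make up. A row lasts 1/12 s, in which the tool goes at most 0.0417 m and 0.125 rad, less where a joint would pass 70% of its speed; a pose out of reach is approached as far as the arm can. OPENING is the finger opening in m, set as the command begins (- or left out keeps the last). The fingers move at their own pace and stop on an object; FORCE is the grip in N (left out, the last holds). Time passes only in rows, so rows that do not move let the fingers close. It prints the time, the measured TCP pose, the force, the opening and the grip force at its end. Input that does not fit is refused with a message, and nothing moves.
- r.read_state(): the state, without advancing time (a new reading comes with each control period).
- cams.camera(name): name is "side" or "top"; returns a dict with "img" (480x640x3 uint8, red, green, blue), "depth" (480x640 float32, m along the optical axis (not along the pixel's ray), 0 where there is no reading), "fx", "fy", "cx", "cy" (pixels), "R" (3x3) and "t" (3): a world point X has camera coordinates R X + t. Camera axes: x right, y down, z forward; pixel columns grow to the right and rows downward; lengths in m; the calibration is good to about 2 mm. A picture is of the moment at which its call begins.
- workorder.sign_off(): hands the job in; it is judged then, once.
The state is a dict: "clock": time; "qpos": joint angles; "qd": joint speeds; "effort": joint torques, N m; "eef_pos": TCP position; "eef_rot": TCP orientation; "wrist_force": force on the tool from outside, world axes, zero at the start; "wrist_torque": the same for the moment, N m; "opening": finger opening in m; "grasp_force": force on a finger pad.
Only numpy, scipy, OpenCV 4.12 (cv2) and the standard library are available. Lean on these libraries where they do the work, as an engineer would, in place of code of your own. Each camera call takes 0.05 s, during which the arm holds its last target. There are 200 camera calls.

## Working session

There is one attempt and no reset: what is moved stays moved. The work goes in short steps, Python scripts to look and compute and a shell command to move; the robot and the scene stay as the last step left them, time stands still between calls to the robot, and variables do not carry over. Pictures are saved under pics/ and viewed, at most 10 in all, crops included, and the job is handed in when it is done.

```bash
mkdir -p pics
cat > h.py <<'E'
import numpy as np,cv2
from workcell import r,cams,workorder
def cloud(n):
    c=cams.camera(n);d=c["depth"];v,u=np.mgrid[:480,:640]
    P=np.stack([(u-c["cx"])/c["fx"]*d,(v-c["cy"])/c["fy"]*d,d],-1)
    W=(P-c["t"])@c["R"];W[d==0]=np.nan
    return c,W
E
python3 - <<'E'
from h import *
for n in("top","side"):
    c,W=cloud(n);np.savez(f"{n}.npz",img=c["img"],W=W)
    cv2.imwrite(f"pics/{n}0.png",c["img"][...,::-1]);print(n,c["R"].round(3).tolist(),c["t"],c["fx"])
s=r.read_state();print(s["clock"],s["eef_pos"],s["eef_rot"])
E
```

```text
top [[0.004, -1.0, 0.008], [-0.981, -0.006, -0.194], [0.194, -0.007, -0.981]] [-0.01143822  0.54444954  0.93854366] 469.72254991600727
side [[-0.996, -0.088, 0.021], [-0.066, 0.554, -0.83], [0.062, -0.828, -0.558]] [0.5522208  0.15137262 0.99861234] 564.5850343772181
0.1 [ 0.27662081 -0.55987863  0.25514802] [ 9.73799399e-01  2.27406755e-01 -1.10639792e-04 -9.41803799e-04]
```

View pics/top0.png

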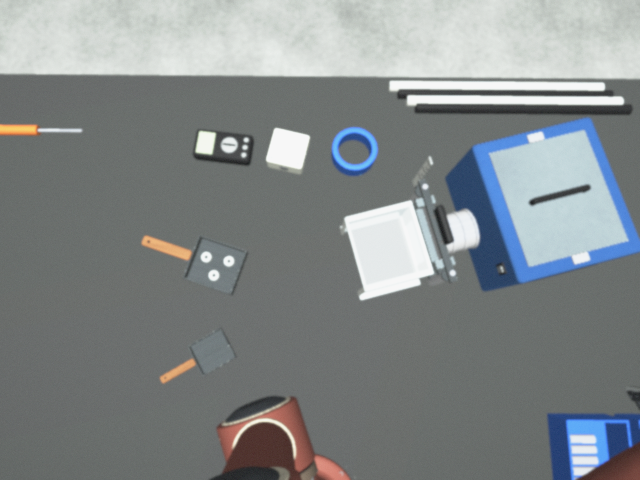

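View pics/side0.png

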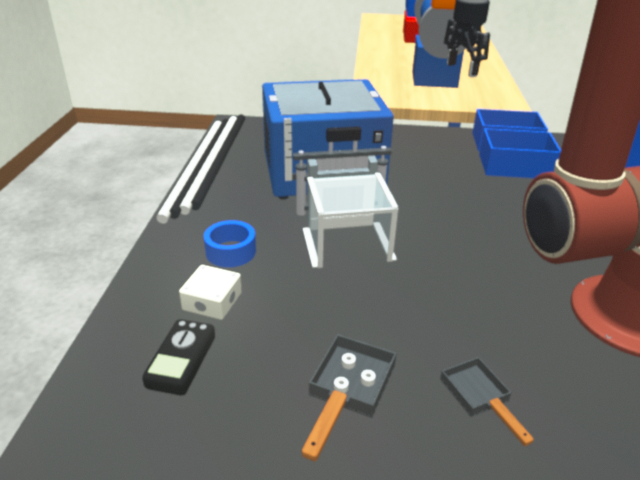

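Top view: the candidates for the pan are the large pan with three spacers (215,265), handle end (147,241), and the small empty one (212,352). I choose the larger, which holds the spacers. Extractor: hood (390,250), grip (443,224), cabinet (560,205), index strip (425,170). In the side view the large pan is at (352,375) and the small one at (475,385).

Run:
```python
from h import *
T=np.load("top.npz");W=T["W"];im=T["img"].astype(int)
S=np.load("side.npz");V=S["W"]
def rect(p,n):
    p=p[:,:2]*1000;q=cv2.minAreaRect(p.astype(np.float32));print(n,len(p),[np.round(a,1) for a in q])
    return q
u=np.arange(640)[None];v=np.arange(480)[:,None]
z=W[...,2]
print("bench z",np.nanmedian(z[290:320,100:180]),np.nanmedian(V[420:460,200:280,2]))
# pan
m=(u>180)&(u<252)&(v>230)&(v<298)&(z>.012)&(z<.045);hh=im
wood=(im[...,0]-im[...,2]>60)&(u>135)&(u<200)&(v>230)&(v<268)
q=rect(W[m&~wood],"pan rim");w=W[wood];rect(w,"handle");print(np.nanmedian(w[:,2]))
b=(u>195)&(u<240)&(v>245)&(v<285)&(im.min(-1)>140);n,l,st,ce=cv2.connectedComponentsWithStats(b.astype(np.uint8))
for i in range(1,n):
    if st[i,4]>15: print("sp",W[l==i].mean(0).round(4))
# cabinet top
m=(u>440)&(v>110)&(v<295)&(z>.17)&(z<.215);rect(W[m],"cab top");print(np.nanmedian(W[m][:,2]))
# crossbar/grip by height in both clouds
for n,w,mm in(("top",W,(u>400)&(u<475)&(v>150)&(v<290)),("side",V,(u>285)&(u<400)&(v>100)&(v<215))):
    for lo,hi in((.145,.173),(.205,.24)):
        k=mm&(w[...,2]>lo)&(w[...,2]<hi)&(w[...,1]>-.45)
        if k.sum()>5: rect(w[k],f"{n} {lo}-{hi}");print(w[k].mean(0).round(4))
k=cv2.resize(T["img"][215:400,130:270],None,fx=4,fy=3.2,interpolation=3)
cv2.imwrite("pics/crop1.png",k[...,::-1])
```

```text
bench z -0.00011322263671923217 -0.0014174078104354684
pan rim 693 [array([492.8, 201.6]), array([119.6,  99.8]), np.float64(71.8)]
handle 538 [array([527.9, 302.8]), array([113.7,  24.8]), np.float64(71.6)]
0.03355331890375426
sp [nan nan nan]
sp [0.5007 0.17   0.0117]
sp [nan nan nan]
cab top 18809 [array([ 582.6, -404.7]), array([270.5, 347.2]), np.float64(14.8)]
0.20230924781770493
top 0.145-0.173 1194 [array([ 565.5, -279.6]), array([235.3, 120.2]), np.float64(13.6)]
[ 0.56   -0.2533  0.1634]
top 0.205-0.24 431 [array([ 580. , -233.4]), array([153.6,  15.5]), np.float64(15.2)]
[ 0.5519 -0.2392  0.2187]
side 0.145-0.173 1965 [array([ 540.7, -288.1]), array([253.3, 130.2]), np.float64(16.4)]
[ 0.5483 -0.2815  0.1591]
side 0.205-0.24 388 [array([ 559.3, -291.4]), array([206.6, 127.7]), np.float64(72.3)]
[ 0.5648 -0.2385  0.2153]
```

View pics/crop1.png

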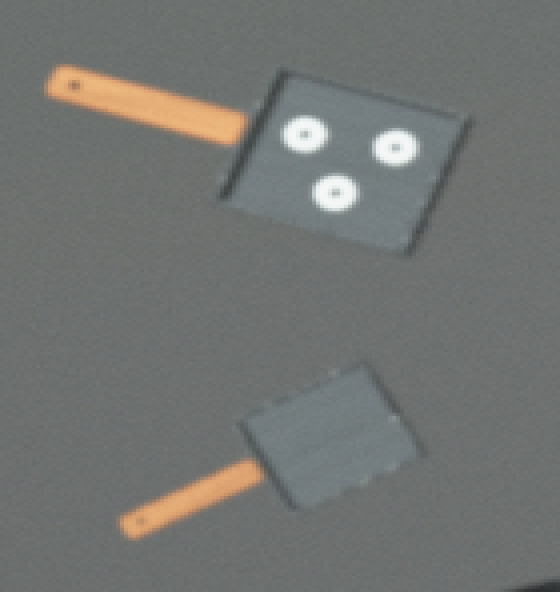

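The crop confirms it: large pan (crop 345,160) with three rings and its handle end at (60,80). The small empty pan (330,435) is the decoy. Next I refine the extractor pose and work out the first reach.

```bash
cat >> h.py <<'E'
from scipy.spatial.transform import Rotation as Ro
def go(x,y,z,yang):
    "shift and turn in tool axes to a tool-down pose with tool y at angle yang (deg, mod 180)"
    s=r.read_state();R0=Ro.from_quat(s["eef_rot"])
    c=[]
    for a in(yang,yang+180):
        a=np.deg2rad(a);Y=np.array([np.cos(a),np.sin(a),0]);Z=np.array([0,0,-1.])
        R=Ro.from_matrix(np.stack([np.cross(Y,Z),Y,Z],1));c.append((R0.inv()*R).as_rotvec())
    rv=min(c,key=np.linalg.norm)
    print("shift",R0.inv().apply(np.array([x,y,z])-s["eef_pos"]).round(4),"rot",rv.round(3),"at",s["eef_pos"].round(4),"t",round(s["clock"],2),"F",s["wrist_force"].round(1))
E
python3 - <<'E'
from h import *
T=np.load("top.npz")["W"];V=np.load("side.npz")["W"]
for yaw in(-75.2,):
    a=np.deg2rad(yaw);X=np.array([np.cos(a),np.sin(a)]);Y=np.array([-X[1],X[0]])
    o=np.array([.56,-.235])-.08*X;print("guess o",o)
    for n,W in(("top",T),("side",V)):
        P=W.reshape(-1,3);P=P[~np.isnan(P[:,0])];e=np.c_[(P[:,:2]-o)@X,(P[:,:2]-o)@Y,P[:,2]]*1000
        def show(nm,lo,hi):
            k=((e>lo)&(e<hi)).all(1)
            if k.sum()>4:
                g=e[k];print(n,nm,k.sum(),"med",np.median(g,0).round(1),"p2",np.percentile(g,2,0).round(1),"p98",np.percentile(g,98,0).round(1),"slope",np.polyfit(g[:,1],g[:,0],1).round(3))
        show("grip top",[55,-60,214],[105,60,226]);show("grip front",[55,-50,196],[105,50,216])
        show("crossbar",[60,-130,157],[100,130,175]);show("strip",[60,95,180],[110,130,250])
        show("cab front",[165,-150,30],[195,150,190]);show("cabtop",[170,-160,195],[450,160,208]);show("roof",[-100,-90,110],[55,90,130]);show("cheeks",[-100,-100,20],[40,100,100])
E
python3 -c "
from h import *
a=np.deg2rad(-108.4);p=np.array([.4932,.1985])-.15*np.array([np.cos(a),np.sin(a)]);print(p)
go(*p,.1,-18.4)"
```

```text
guess o [ 0.53956434 -0.15765413]
top grip top 318 med [ 82.1 -22.3 220. ] p2 [ 76.6 -54.8 214.8] p98 [ 90.3  10.8 223.2] slope [2.0000e-03 8.2609e+01]
top grip front 125 med [ 77.3 -17.8 206.7] p2 [ 76.4 -48.  196.9] p98 [ 78.6  10.8 215.7] slope [6.000e-03 7.763e+01]
top crossbar 834 med [ 81.8 -24.9 168.4] p2 [  76.7 -119.4  160.3] p98 [ 90.3  84.4 173.8] slope [-1.0000e-03  8.2092e+01]
top strip 11 med [ 83.7  95.3 214.1] p2 [ 82.9  95.1 182.4] p98 [ 84.3  96.5 243.3] slope [ 0.083 75.691]
top cab front 4116 med [184.1 -27.8 122.6] p2 [ 169.7 -145.5   36.2] p98 [185.7 104.1 187.8] slope [2.00000e-03 1.83353e+02]
top cabtop 17658 med [298.1 -31.4 202.4] p2 [ 187.8 -150.9  197.6] p98 [415.2 104.9 205.9] slope [ -0.    299.215]
top roof 4722 med [ -9.8 -19.4 122.9] p2 [-71.3 -87.1 119.4] p98 [ 52.2  50.4 126.9] slope [ 1.00e-03 -9.68e+00]
top cheeks 115 med [-70.8 -92.1  48.7] p2 [-73.  -96.9  21.6] p98 [33.6 52.2 97.8] slope [ -0.254 -59.145]
side grip top 143 med [ 79.  -20.8 217.3] p2 [ 74.1 -52.4 214.7] p98 [ 87.9  12.1 219.9] slope [-2.0000e-03  7.9792e+01]
side grip front 310 
[... 245 characters left out ...]
82.5  95.8 210. ] p2 [ 79.7  95.2 182. ] p98 [ 84.7  96.4 241.2] slope [ -1.392 215.969]
side cab front 3437 med [183.9  21.8 145.3] p2 [ 178.8 -145.9   36.8] p98 [189.3 111.9 188.7] slope [5.00000e-03 1.83982e+02]
side cabtop 4253 med [276.9 -13.4 200. ] p2 [ 186.1 -146.3  195.8] p98 [410.1 107.4 202.7] slope [1.60000e-02 2.83736e+02]
side roof 2794 med [-20.3 -17.6 120.6] p2 [-74.4 -87.3 114.7] p98 [ 51.9  51.8 124.2] slope [-1.3000e-02 -1.8029e+01]
side cheeks 993 med [-43.7 -87.5  55.8] p2 [-75.9 -95.5  21.2] p98 [36.9 52.8 97.7] slope [  0.048 -36.2  ]
[0.54054736 0.3408314 ]
shift [ 0.6355 -0.6904  0.1566] rot [-0.002 -0.001 -0.791] at [ 0.2766 -0.5599  0.2551] t 0.1 F [-0.   0.3 -0.6]
```

Units first: shifts go in shares of 40 cm and turns go in shares of pi/2 rad. So -0.244 m / 0.4 = -0.61, 0.224 m / 0.4 = 0.56.

```bash
python3 -m jog '[[0.56, -0.61, 0, 0, 0, 0], [0.56, -0.61, 0, 0, 0, 0], [0.56, -0.61, 0, 0, 0, 0], [0.56, -0.61, 0, 0, 0, 0], [0.56, -0.61, 0, 0, 0, 0], [0.56, -0.61, 0, 0, 0, 0], [0.56, -0.61, 0, 0, 0, 0], [0.56, -0.61, 0, 0, 0, 0]]' 0.06
python3 -m jog '[[0.56, -0.61, 0, 0, 0, 0], [0.56, -0.61, 0, 0, 0, 0], [0.56, -0.61, 0, 0, 0, 0], [0.56, -0.61, 0, 0, 0, 0], [0.56, -0.61, 0, 0, 0, 0], [0.56, -0.61, 0, 0, 0, 0], [0.56, -0.61, 0, 0, 0, 0], [0.56, -0.61, 0, 0, 0, 0]]'
python3 -m jog '[[0.07, -0.075, 0, 0, 0, -0.0637], [0.14, -0.15, 0, 0, 0, -0.1273], [0.21, -0.225, 0, 0, 0, -0.191], [0.28, -0.3, 0, 0, 0, -0.2546], [0.35, -0.375, 0, 0, 0, -0.3183], [0.4125, -0.45, 0, 0, 0, -0.382], [0.4675, -0.505, 0, 0, 0, -0.4456], [0.4675, -0.505, 0, 0, 0, -0.5029]]'
python3 -c "
from h import *
go(.5405,.3408,.1,-18.4)"
```

```text
clock: 0.77
eef_pos: [0.3694, -0.2402, 0.2558]
eef_rot: [0.974, 0.227, -0.0, -0.0]
wrist_force: [1.5, -0.3, 1.2]
opening: 0.0599
grasp_force: 0.0
clock: 1.43
eef_pos: [0.4622, 0.078, 0.256]
eef_rot: [0.974, 0.228, 0.0, 0.0]
wrist_force: [0.2, -1.1, 0.6]
opening: 0.0602
grasp_force: 0.0
clock: 2.1
eef_pos: [0.5406, 0.3441, 0.2548]
eef_rot: [0.809, 0.588, -0.0, -0.001]
wrist_force: [-0.9, 0.3, -0.3]
opening: 0.0601
grasp_force: 0.0
shift [-0.0033  0.0012  0.1548] rot [-0.002 -0.001  0.008] at [0.5406 0.3441 0.2548] t 2.1 F [-0.9  0.3 -0.3]
```

To row units: 0.222 m / 0.4 = 0.555, 0.21 m / 0.4 = 0.525.

```bash
python3 -m jog '[[-0.0075, 0.0025, 0.1, 0, 0, 0], [-0.0075, 0.0025, 0.2, 0, 0, 0], [-0.0075, 0.0025, 0.3, 0, 0, 0], [-0.0075, 0.0025, 0.375, 0, 0, 0], [-0.0075, 0.0025, 0.4375, 0, 0, 0], [-0.0075, 0.0025, 0.4875, 0, 0, 0], [-0.0075, 0.0025, 0.525, 0, 0, 0], [-0.0075, 0.0025, 0.555, 0, 0, 0]]'
python3 - <<'E'
from h import *
go(.5405,.3408,.031,-18.4)
c=cams.camera("side");k=cv2.resize(c["img"][300:480,250:450],None,fx=3.5,fy=3.3,interpolation=3);cv2.imwrite("pics/grasp.png",k[...,::-1])
E
```

```text
clock: 2.77
eef_pos: [0.5396, 0.3359, 0.0321]
eef_rot: [0.811, 0.585, -0.001, -0.0]
wrist_force: [1.1, -0.3, -0.3]
opening: 0.0601
grasp_force: 0.0
shift [ 0.0049 -0.0007  0.0011] rot [-0.002  0.002 -0.001] at [0.5396 0.3359 0.0321] t 2.77 F [ 1.1 -0.3 -0.3]
```

View pics/grasp.png

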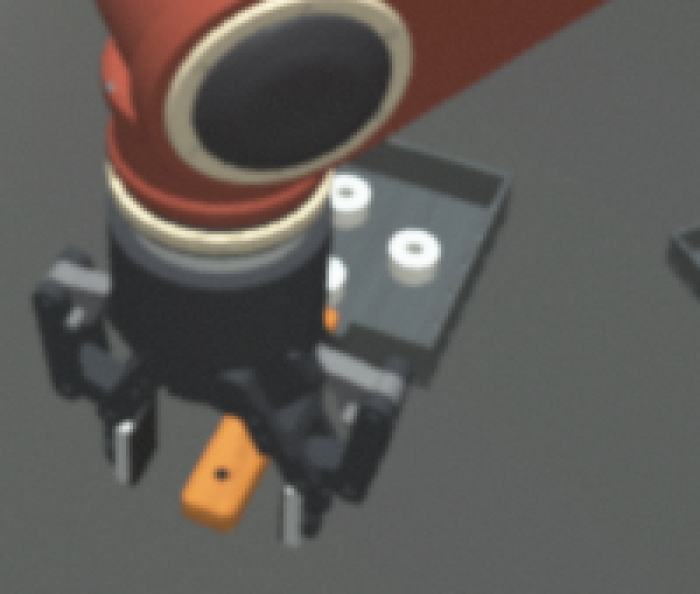

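The handle (crop 225,470) lies between the open pads (130,450) and (290,510), so I correct by 5 mm and close.

To row units: 0.005 m / 0.4 = 0.0125, -0.001 m / 0.4 = -0.0025.

```bash
python3 -m jog '[[0.0125, -0.0025, 0.0025, 0, 0, 0], [0.0125, -0.0025, 0.0025, 0, 0, 0], [0.0125, -0.0025, 0.0025, 0, 0, 0]]'
python3 -m jog '[[0, 0, 0, 0, 0, 0], [0, 0, 0, 0, 0, 0], [0, 0, 0, 0, 0, 0], [0, 0, 0, 0, 0, 0], [0, 0, 0, 0, 0, 0], [0, 0, 0, 0, 0, 0], [0, 0, 0, 0, 0, 0], [0, 0, 0, 0, 0, 0]]' 0.0 40
python3 - <<'E'
from h import *
go(.4342,.1630,.031,14.8)
E
```

```text
clock: 3.07
eef_pos: [0.5425, 0.3424, 0.0353]
eef_rot: [0.811, 0.585, 0.002, 0.0]
wrist_force: [0.4, 1.0, 0.7]
opening: 0.0601
grasp_force: 0.0
clock: 3.73
eef_pos: [0.5413, 0.3419, 0.0338]
eef_rot: [0.811, 0.585, 0.0, -0.0]
wrist_force: [-1.7, 2.3, 2.8]
opening: 0.0214
grasp_force: 39.8
shift [-0.2036 -0.045   0.0026] rot [ 0.    -0.001 -0.581] at [0.5413 0.3419 0.0338] t 3.73 F [-1.7  2.3  2.8]
```

To row units: -0.102 m / 0.4 = -0.255, -0.0225 m / 0.4 = -0.0563, -0.29 rad / 1.5708 = -0.1846.

```bash
python3 -m jog '[[-0.0125, -0.0025, 0, 0, 0, -0.0095], [-0.0375, -0.0075, 0, 0, 0, -0.0318], [-0.07, -0.015, 0, 0, 0, -0.0573], [-0.105, -0.0225, 0, 0, 0, -0.0828], [-0.1425, -0.0313, 0, 0, 0, -0.1082], [-0.18, -0.04, 0, 0, 0, -0.1337], [-0.2175, -0.0475, 0, 0, 0, -0.1592], [-0.255, -0.0563, 0, 0, 0, -0.1846]]'
python3 - <<'E'
from h import *
go(.4342,.1630,.032,14.8)
E
```

```text
clock: 4.4
eef_pos: [0.4885, 0.252, 0.0343]
eef_rot: [0.717, 0.697, 0.002, 0.0]
wrist_force: [0.2, 4.1, 3.3]
opening: 0.0214
grasp_force: 39.1
shift [-0.0906 -0.0516  0.002 ] rot [ 0.004 -0.002 -0.288] at [0.4885 0.252  0.0343] t 4.4 F [0.2 4.1 3.3]
```

To row units: -0.09 m / 0.4 = -0.225, -0.085 m / 0.4 = -0.2125, -0.288 rad / 1.5708 = -0.1833.

```bash
python3 -m jog '[[-0.0325, -0.0188, 0, 0, 0, -0.0255], [-0.065, -0.0375, 0, 0, 0, -0.0509], [-0.0975, -0.0563, 0, 0, 0, -0.0764], [-0.13, -0.075, 0, 0, 0, -0.1019], [-0.1625, -0.0925, 0, 0, 0, -0.1273], [-0.19, -0.11, 0, 0, 0, -0.1528], [-0.2125, -0.1225, 0, 0, 0, -0.1719], [-0.225, -0.13, 0.0025, 0, 0, -0.1833]]'
python3 -m jog '[[0, 0, 0, 0, 0, 0], [0, 0, 0, 0, 0, 0]]'
python3 - <<'E'
from h import *
c,W=cloud("top");im=c["img"].astype(int);z=W[...,2]
w=W[(im[...,0]-im[...,2]>60)&(z>.015)&(z<.045)&(W[...,1]>0)]
go(.4342,.1630,.032,14.8)
# pan rim
m=(z>.012)&(z<.045)&(abs(W[...,0]-.4725)<.09)&(abs(W[...,1]-.018)<.09)&(im[...,0]-im[...,2]<40)
q=cv2.minAreaRect((W[m][:,:2]*1000).astype(np.float32));print(m.sum(),q)
k=cv2.resize(c["img"][120:330,200:490],None,fx=2.7,fy=2.7,interpolation=3);cv2.imwrite("pics/pre.png",k[...,::-1])
E
```

```text
clock: 5.07
eef_pos: [0.4335, 0.1634, 0.0333]
eef_rot: [0.61, 0.792, 0.002, 0.001]
wrist_force: [0.0, 5.6, 6.4]
opening: 0.021
grasp_force: 39.3
clock: 5.23
eef_pos: [0.4334, 0.1629, 0.0331]
eef_rot: [0.611, 0.792, 0.0, 0.001]
wrist_force: [-0.4, 0.3, 5.0]
opening: 0.0217
grasp_force: 39.1
shift [-0.0002  0.0008  0.001 ] rot [ 0.001  0.002 -0.001] at [0.4334 0.163  0.033 ] t 5.28 F [ 0.3 -0.8  3.6]
594 ((470.6186218261719, 18.81726837158203), (100.28470611572266, 118.77793884277344), 14.108236312866211)
```

View pics/pre.png

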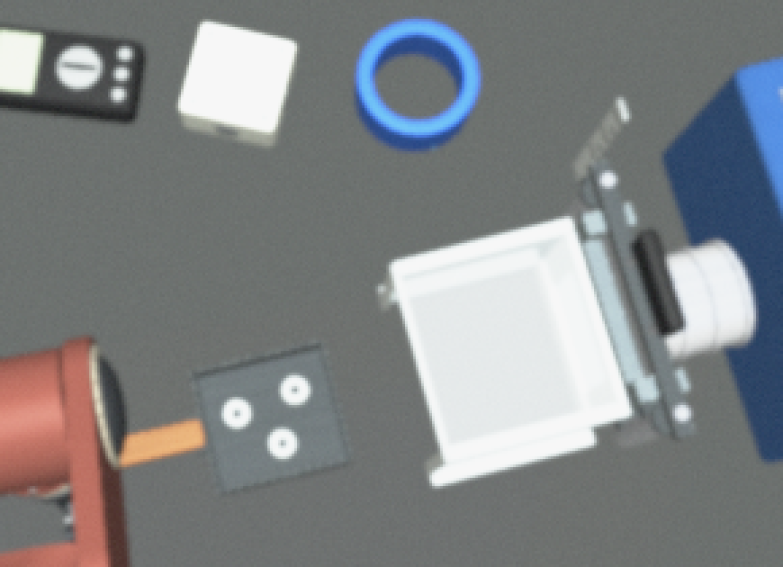

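The pan (crop 270,415) is in line with the hood (505,350), with all three spacers in it. I push it in, stopping short first.

Run:
```python
from h import *
X=np.array([.2554,-.9668]);p=np.array([.5210,-.1657])-.162*X+[.0015,.0004]
go(*p,.0325,15.2)
```

```text
shift [-0.1781  0.0025  0.0008] rot [ 0.001  0.002 -0.008] at [0.4334 0.163  0.033 ] t 5.28 F [ 0.3 -0.8  3.6]
```

To row units: -0.098 m / 0.4 = -0.245, -0.084 m / 0.4 = -0.21, -0.008 rad / 1.5708 = -0.0051.

```bash
python3 -m jog '[[-0.0125, 0, 0, 0, 0, -0.0025], [-0.0375, 0.0025, 0, 0, 0, -0.0051], [-0.07, 0.0038, 0, 0, 0, -0.0051], [-0.105, 0.005, 0, 0, 0, -0.0051], [-0.14, 0.0063, 0, 0, 0, -0.0051], [-0.175, 0.0063, 0, 0, 0, -0.0051], [-0.21, 0.0063, 0, 0, 0, -0.0051], [-0.245, 0.0063, 0, 0, 0, -0.0051]]'
python3 -m jog '[[-0.035, 0, 0, 0, 0, 0], [-0.0675, 0, 0, 0, 0, 0], [-0.1, 0, 0, 0, 0, 0], [-0.13, 0, 0, 0, 0, 0], [-0.1575, 0, 0, 0, 0, 0], [-0.18, 0, 0, 0, 0, 0], [-0.1925, 0, 0, 0, 0, 0], [-0.2, 0, 0, 0, 0, 0]]'
python3 -m jog '[[-0.0025, 0, 0, 0, 0, 0], [-0.0075, 0, 0, 0, 0, 0], [-0.0125, 0, 0, 0, 0, 0], [-0.015, 0, 0, 0, 0, 0], [-0.015, 0, 0, 0, 0, 0]]'
python3 - <<'E'
from h import *
X=np.array([.2554,-.9668]);p=np.array([.5210,-.1657])-.150*X+[.0015,.0004]
go(*p,.0325,15.0)
E
```

```text
clock: 5.95
eef_pos: [0.4604, 0.0698, 0.033]
eef_rot: [0.608, 0.794, 0.001, -0.001]
wrist_force: [-1.5, 6.8, 8.0]
opening: 0.0211
grasp_force: 39.8
clock: 6.62
eef_pos: [0.4812, -0.0074, 0.0328]
eef_rot: [0.608, 0.794, 0.001, -0.001]
wrist_force: [-1.7, 7.1, 8.5]
opening: 0.021
grasp_force: 39.3
clock: 7.03
eef_pos: [0.4825, -0.0128, 0.0326]
eef_rot: [0.608, 0.794, 0.001, -0.001]
wrist_force: [-2.8, 6.8, 6.7]
opening: 0.0213
grasp_force: 39.3
shift [-0.0076 -0.0004  0.0001] rot [ 0.    -0.002  0.002] at [ 0.4825 -0.0128  0.0326] t 7.03 F [-2.8  6.8  6.7]
```

To row units: -0.004 m / 0.4 = -0.01, -0.002 m / 0.4 = -0.005.

```bash
python3 -m jog '[[-0.005, 0, 0, 0, 0, 0], [-0.01, 0, 0, 0, 0, 0], [-0.01, 0, 0, 0, 0, 0]]' | egrep "pos|force"
python3 -m jog '[[-0.0025, 0, 0, 0, 0, 0], [-0.005, 0, 0, 0, 0, 0], [-0.005, 0, 0, 0, 0, 0]]'| egrep "pos|force"
python3 -m jog '[[-0.0025, 0, 0, 0, 0, 0], [-0.0025, 0, 0, 0, 0, 0]]'| egrep "pos|force"
python3 -m jog '[[-0.0025, 0, 0, 0, 0, 0], [-0.0025, 0, 0, 0, 0, 0]]'| egrep "pos|force"
```

```text
eef_pos: [0.4836, -0.0167, 0.0327]
wrist_force: [-1.4, 6.1, 7.5]
grasp_force: 39.3
eef_pos: [0.4839, -0.0179, 0.0326]
wrist_force: [-2.1, 9.0, 8.1]
grasp_force: 39.5
eef_pos: [0.484, -0.018, 0.0326]
wrist_force: [-2.3, 12.1, 8.9]
grasp_force: 39.7
eef_pos: [0.484, -0.0181, 0.0326]
wrist_force: [-3.8, 16.5, 12.0]
grasp_force: 39.9
```

To row units: -0.002 m / 0.4 = -0.005, -0.001 m / 0.4 = -0.0025.

```bash
python3 -m jog '[[-0.0025, 0, 0, 0, 0, 0], [-0.005, 0, 0, 0, 0, 0], [-0.005, 0, 0, 0, 0, 0]]'| egrep "pos|rot|force"
python3 -m jog '[[0.005, 0, 0, 0, 0, 0], [0.01, 0, 0, 0, 0, 0], [0.01, 0, 0, 0, 0, 0]]'| egrep "pos|force"
python3 - <<'E'
from h import *
c=cams.camera("side");k=cv2.resize(c["img"][90:290,270:430],None,fx=3.5,fy=2.9,interpolation=3)
c=cams.camera("top");k2=cv2.resize(c["img"][180:310,310:470],None,fx=3.5,fy=3.5,interpolation=3)
o=np.zeros((600,800,3),np.uint8);k=cv2.resize(k,(400,500));k2=cv2.resize(k2,(400,325));o[:500,:400]=k;o[:325,400:]=k2
cv2.imwrite("pics/home.png",o[...,::-1])
E
```

```text
eef_pos: [0.484, -0.0183, 0.0325]
eef_rot: [0.609, 0.793, 0.004, -0.005]
wrist_force: [-5.5, 23.8, 13.9]
grasp_force: 40.3
eef_pos: [0.4839, -0.0181, 0.0325]
wrist_force: [-1.0, 5.7, 6.1]
grasp_force: 39.4
```

View pics/home.png

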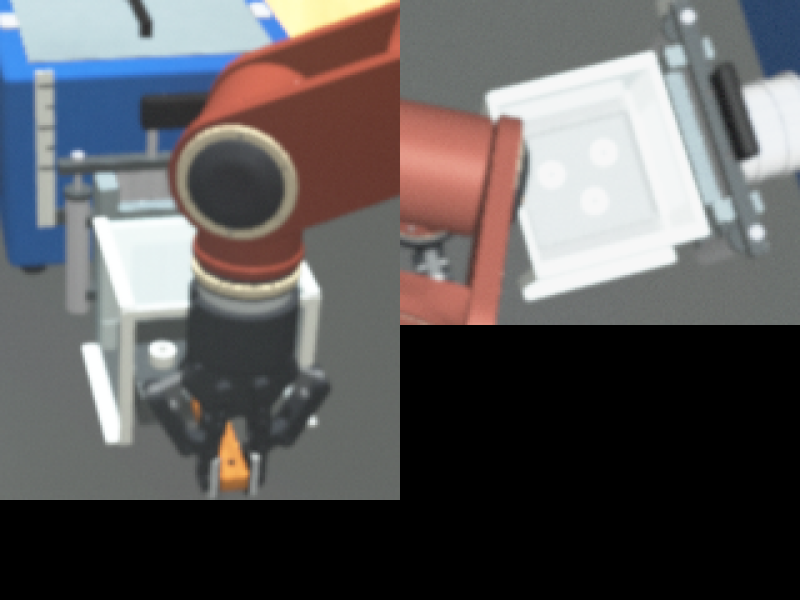

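The top view shows the pan and all three spacers through the clear roof (crop 590,185), the tray's leading edge near the back. Contact force rose without motion, so it is against the stop. I release and lift.

To row units: -0.26 m / 0.4 = -0.65, -0.05 m / 0.4 = -0.125.

```bash
python3 -m jog '[[0, 0, 0, 0, 0, 0], [0, 0, 0, 0, 0, 0], [0, 0, 0, 0, 0, 0], [0, 0, 0, 0, 0, 0], [0, 0, 0, 0, 0, 0], [0, 0, 0, 0, 0, 0]]' 0.05
python3 -m jog '[[0, 0, -0.05, 0, 0, 0], [0, 0, -0.125, 0, 0, 0], [0, 0, -0.225, 0, 0, 0], [0, 0, -0.325, 0, 0, 0], [0, 0, -0.425, 0, 0, 0], [0, 0, -0.525, 0, 0, 0], [0, 0, -0.6, 0, 0, 0], [0, 0, -0.65, 0, 0, 0]]' 0.07
python3 - <<'E'
from h import *
X=np.array([.2554,-.9668]);o=np.array([.5210,-.1657])
c,W=cloud("top");im=c["img"].astype(int);z=W[...,2]
w=W[(im[...,0]-im[...,2]>60)&(z>.02)&(z<.045)&(W[...,1]>-.1)&(W[...,1]<.1)][:,:2]-o
if len(w)>9:
    e=np.c_[w@X,w@[-X[1],X[0]]]*1000;print(len(e),np.percentile(e,[1,50,99],0).round(1),np.polyfit(e[:,0],e[:,1],1))
go(*(o+.08*X),.292,-75.2)
E
```

```text
clock: 8.97
eef_pos: [0.4838, -0.0196, 0.0321]
eef_rot: [0.608, 0.794, -0.0, -0.0]
wrist_force: [-0.1, -0.5, 0.5]
opening: 0.0502
grasp_force: 0.0
clock: 9.63
eef_pos: [0.4849, -0.0198, 0.2971]
eef_rot: [0.608, 0.794, 0.001, 0.003]
wrist_force: [0.7, -0.4, -0.1]
opening: 0.0702
grasp_force: 0.0
243 [[-163.4   -8. ]
 [ -95.6    1.6]
 [ -69.    13.2]] [ 0.20735662 22.9071583 ]
shift [-0.2296 -0.005   0.0097] rot [ 0.004  0.012 -1.565] at [ 0.4863 -0.02    0.3005] t 9.68 F [1.3 0.3 4. ]
```

To row units: -0.23 m / 0.4 = -0.575, -0.21 m / 0.4 = -0.525, 0.96 rad / 1.5708 = 0.6112.

```bash
python3 -m jog '[[-0.075, -0.0025, 0, 0, 0, 0.0764], [-0.15, -0.005, 0, 0, 0, 0.1528], [-0.225, -0.0075, 0, 0, 0, 0.2292], [-0.3, -0.01, 0, 0, 0, 0.3056], [-0.375, -0.0125, 0, 0, 0, 0.382], [-0.45, -0.0125, 0, 0, 0, 0.4584], [-0.525, -0.0125, 0, 0, 0, 0.5348], [-0.575, -0.0125, 0, 0, 0, 0.6112]]'
python3 -m jog '[[0, 0, 0, 0, 0, 0.0764], [0, 0, 0, 0, 0, 0.1528], [0, 0, 0, 0, 0, 0.2292], [0, 0, 0, 0, 0, 0.3056], [0, 0, 0, 0, 0, 0.382], [0, 0, 0, 0, 0, 0.3915], [0, 0, 0, 0, 0, 0.3915]]'
python3 - <<'E'
from h import *
X=np.array([.2554,-.9668]);o=np.array([.5210,-.1657])
go(*(o+.08*X),.212,-75.2)
c,W=cloud("side")
e=np.c_[(W.reshape(-1,3)[:,:2]-o)@X,(W.reshape(-1,3)[:,:2]-o)@[-X[1],X[0]],W.reshape(-1,3)[:,2]]*1000
def g(n,lo,hi):
    k=((e>lo)&(e<hi)).all(1);print(n,k.sum(),np.percentile(e[k],[2,50,98],0).round(1).tolist())
g("gripfront",[55,-45,196],[95,45,216]);g("griptop",[55,-45,214],[100,45,226]);g("xbar L",[60,60,155],[100,104,175])
E
```

```text
clock: 10.35
eef_pos: [0.5391, -0.2453, 0.2912]
eef_rot: [0.907, 0.42, -0.0, -0.0]
wrist_force: [0.3, 0.6, 0.4]
opening: 0.0701
grasp_force: 0.0
clock: 10.93
eef_pos: [0.539, -0.2428, 0.2916]
eef_rot: [0.991, 0.131, -0.0, -0.0]
wrist_force: [0.4, 0.4, 0.7]
opening: 0.0701
grasp_force: 0.0
shift [0.0024 0.0009 0.0796] rot [-0.001  0.001  0.004] at [ 0.539  -0.2428  0.2916] t 10.93 F [0.4 0.4 0.7]
gripfront 334 [[69.9, -34.3, 196.4], [74.1, -0.6, 206.4], [79.5, 32.6, 215.6]]
griptop 147 [[71.2, -34.0, 214.1], [76.5, -0.3, 217.2], [85.4, 32.1, 219.6]]
xbar L 160 [[70.6, 61.0, 156.6], [75.6, 82.8, 164.7], [85.6, 102.6, 171.4]]
```

To row units: 0.079 m / 0.4 = 0.1975, 0.072 m / 0.4 = 0.18.

```bash
python3 -m jog '[[0.005, 0.0025, 0.0375, 0, 0, 0], [0.005, 0.0025, 0.075, 0, 0, 0], [0.005, 0.0025, 0.1125, 0, 0, 0], [0.005, 0.0025, 0.15, 0, 0, 0], [0.005, 0.0025, 0.18, 0, 0, 0], [0.005, 0.0025, 0.1975, 0, 0, 0], [0.005, 0.0025, 0.1975, 0, 0, 0]]'
python3 -m jog '[[0, 0, 0, 0, 0, 0], [0, 0, 0, 0, 0, 0], [0, 0, 0, 0, 0, 0], [0, 0, 0, 0, 0, 0], [0, 0, 0, 0, 0, 0], [0, 0, 0, 0, 0, 0], [0, 0, 0, 0, 0, 0], [0, 0, 0, 0, 0, 0]]' 0.0 80
python3 -m jog '[[0, 0, 0, 0, 0, 0], [0, 0, 0, 0, 0, 0], [0, 0, 0, 0, 0, 0]]'
```

```text
clock: 11.57
eef_pos: [0.5404, -0.2427, 0.211]
eef_rot: [0.992, 0.13, -0.001, -0.001]
wrist_force: [-0.9, 0.6, 0.4]
opening: 0.0699
grasp_force: 0.0
clock: 12.23
eef_pos: [0.5416, -0.243, 0.2145]
eef_rot: [0.992, 0.13, 0.0, -0.0]
wrist_force: [-2.3, 3.5, 5.8]
opening: 0.0128
grasp_force: 78.6
clock: 12.48
eef_pos: [0.5416, -0.243, 0.2145]
eef_rot: [0.992, 0.13, 0.0, -0.0]
wrist_force: [-2.2, 3.7, 6.0]
opening: 0.0126
grasp_force: 78.6
```

To row units: -0.033 m / 0.4 = -0.0825, -0.031 m / 0.4 = -0.0775.

```bash
python3 -m jog '[[0, 0, -0.01, 0, 0, 0], [0, 0, -0.02, 0, 0, 0], [0, 0, -0.0325, 0, 0, 0], [0, 0, -0.045, 0, 0, 0], [0, 0, -0.0575, 0, 0, 0], [0, 0, -0.07, 0, 0, 0], [0, 0, -0.0775, 0, 0, 0], [0, 0, -0.0825, 0, 0, 0]]'
python3 -m jog '[[0, 0, 0, 0, 0, 0], [0, 0, 0, 0, 0, 0], [0, 0, 0, 0, 0, 0]]'
cat >> h.py <<'E'
def gate(save):
    X=np.array([.2554,-.9668]);o=np.array([.5210,-.1657])
    c,W=cloud("side");im=c["img"]
    P=W.reshape(-1,3);e=np.c_[(P[:,:2]-o)@X,(P[:,:2]-o)@[-X[1],X[0]],P[:,2]]*1000
    for a,b in((60,104),(-104,-60)):
        k=((e>[60,a,152])&(e<[100,b,240])).all(1)
        if k.sum()>20: print("xbar",k.sum(),np.percentile(e[k],[2,50,98],0).round(1).tolist())
    pts=[]
    for z in(163,198,233,163+35):
        p=np.r_[o+.08*X+.111*np.array([-X[1],X[0]]),z/1000];q=c["R"]@p+c["t"];pts.append((c["fx"]*q[0]/q[2]+c["cx"],c["fy"]*q[1]/q[2]+c["cy"]))
    print("mark pixels",np.round(pts[:3],1).tolist())
    k=cv2.resize(im[90:240,260:410],(600,600),interpolation=3);cv2.imwrite(f"pics/{save}.png",k[...,::-1])
    s=r.read_state();print(s["clock"],s["eef_pos"],s["wrist_force"])
E
python3 -c "
from h import *
gate('gate1')"
```

```text
clock: 13.15
eef_pos: [0.5415, -0.243, 0.244]
eef_rot: [0.992, 0.13, 0.0, -0.0]
wrist_force: [6.4, 0.1, -10.5]
opening: 0.0127
grasp_force: 77.9
clock: 13.4
eef_pos: [0.5415, -0.243, 0.2437]
eef_rot: [0.992, 0.13, 0.0, -0.0]
wrist_force: [6.5, -0.7, -9.5]
opening: 0.0126
grasp_force: 78.0
xbar 218 [[70.3, 61.2, 154.5], [76.4, 84.7, 191.5], [86.9, 103.7, 213.9]]
xbar 195 [[70.6, -101.2, 155.1], [75.9, -84.0, 192.5], [86.2, -60.6, 200.9]]
mark pixels [[286.8, 155.8], [286.6, 139.6], [286.3, 122.9]]
13.45 [ 0.54153708 -0.24296381  0.24366619] [ 6.73436728 -0.7879769  -9.3534043 ]
```

View pics/gate1.png

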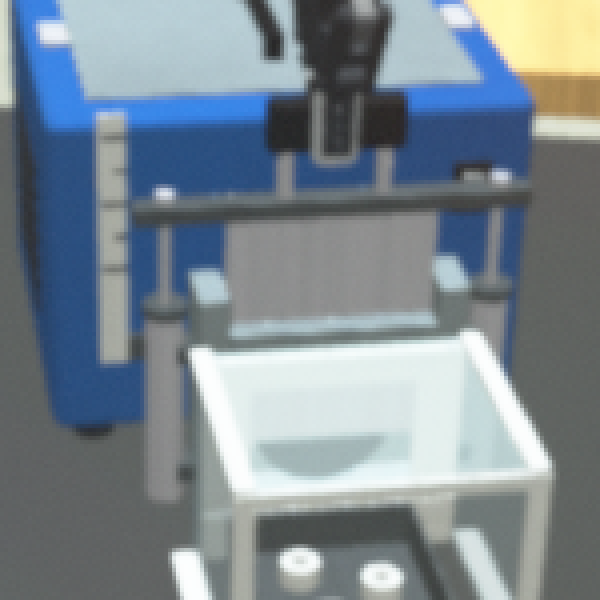

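The crossbar end (crop 135,213) sits just below the half mark (113,204), with shut at 268 and open at 138. That puts the gate about 29 mm up, so it needs about 6 mm more. Spacers are still in the pan (300,568) and (380,580).

To row units: -0.006 m / 0.4 = -0.015, -0.004 m / 0.4 = -0.01.

```bash
python3 -m jog '[[0, 0, -0.005, 0, 0, 0], [0, 0, -0.01, 0, 0, 0], [0, 0, -0.015, 0, 0, 0], [0, 0, -0.015, 0, 0, 0], [0, 0, -0.015, 0, 0, 0], [0, 0, -0.015, 0, 0, 0]]' | egrep "pos|force"
python3 -c "
from h import *
gate('gate2')"
```

```text
eef_pos: [0.5415, -0.243, 0.2494]
wrist_force: [6.7, -0.7, -11.7]
grasp_force: 78.0
xbar 232 [[71.0, 61.8, 154.5], [77.0, 84.7, 197.3], [85.9, 103.9, 229.2]]
xbar 204 [[70.9, -101.5, 156.1], [76.5, -84.5, 197.2], [87.2, -61.2, 206.3]]
mark pixels [[286.8, 155.8], [286.6, 139.6], [286.3, 122.9]]
14.0 [ 0.54152391 -0.24299023  0.24933212] [  6.70740091  -0.04515822 -11.10235487]
```

View pics/gate2.png

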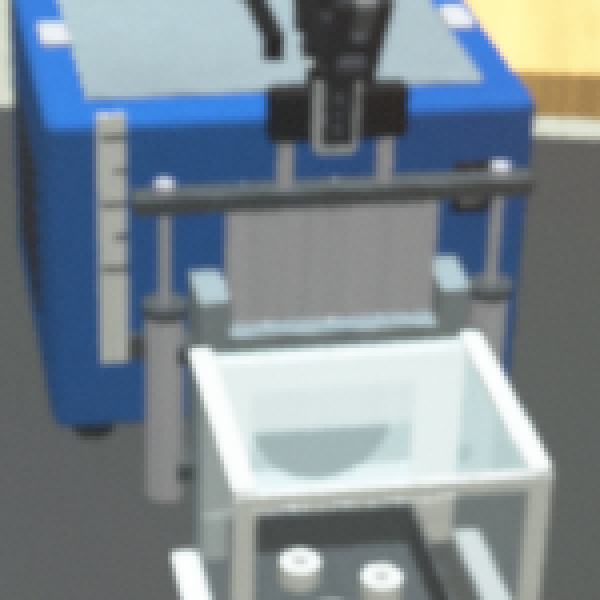

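The crossbar end (135,203) now points at the half mark (113,204). TCP rise of 34.9 mm and an 11–11.7 N pull agree with half travel. A brief hold to check for slip, then I hand in.

```bash
python3 -m jog '[[0, 0, 0, 0, 0, 0], [0, 0, 0, 0, 0, 0], [0, 0, 0, 0, 0, 0], [0, 0, 0, 0, 0, 0], [0, 0, 0, 0, 0, 0], [0, 0, 0, 0, 0, 0], [0, 0, 0, 0, 0, 0], [0, 0, 0, 0, 0, 0]]' | egrep "clock|pos|force"
python3 -c "
from h import *
gate('gate3');print(workorder.sign_off())"
```

```text
clock: 14.67
eef_pos: [0.5415, -0.243, 0.2493]
wrist_force: [6.7, 0.3, -12.0]
grasp_force: 78.0
xbar 230 [[69.9, 61.5, 155.2], [76.9, 84.8, 197.5], [86.2, 103.8, 227.1]]
xbar 203 [[71.1, -100.6, 155.1], [76.0, -84.6, 197.1], [86.8, -62.0, 206.6]]
mark pixels [[286.8, 155.8], [286.6, 139.6], [286.3, 122.9]]
14.7167 [ 0.54152898 -0.24298265  0.24932401] [  5.94948924  -0.83397085 -11.30346723]
the job is handed in; nothing more can be done
None
```

I slid the pan in against the stop with its three spacers, raised the gate to half travel (about 35 mm), and handed the job in at 14.7 s still holding it there; no verdict was returned.

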